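Scan the pin jar and hold the tweezers at the marked gap

TASK

Turn the white-lidded jar on its circle so that its code label squarely faces the scanner, and let go of it. Then take the sprung tweezers from their rest by the blue grips and, with their tips held a few centimetres above the inside of the dish of brass pins, squeeze them until the red pointer stands in the green band (tip gap about 13 mm). Finish while still holding them there, steady and touching nothing else; leave the other things on the bench where they are.

Things in the scene. Friction and masses are not known exactly. Their poses are not given: they have to be found in the camera images.
- jar: Loose glass jar of brass pins, diameter 60, 86 tall with its white lid (diameter 59, top 16); 0.15 to 0.3 kg. Origin: centre of its underside; z up. Its code label (white, black bars) is on its +x side; a red bar on the lid runs from the centre towards the label. It stands on the scanner's circle, label turned 45 to 180 degrees away from the scanner, either way.
- scanner: Fixed grey scanner block, 60 x 90 footprint, 90 tall, green lamp on top. Origin: centre of its underside. Its black window is on its -x face and looks along its own -x at the printed circle. When the label faces it, the jar's x axis points the same way as the scanner's x axis.
- scan_spot (a point): Centre of the printed yellow-edged white circle (diameter 84) on the bench, 145 from the scanner's origin along the scanner's -x (115 in front of its base).
- tweezers: Loose steel tweezers, 65 g, 10 high, lying on their side (arms open in the level plane). Origin on the underside, 95 ahead of the hinge along +x; x points from the hinge (bow end) to the tips, midway between the open arms; z up. Straight arms, tips 200 from the hinge. This body is the +y arm; the -y arm is hinged to it. Not reported while held.
- grips (a point): Point midway between the two blue grip plates (30 long, on the outsides of the arms, 125 from the hinge, 75 behind the tips), tweezers open, 5 above their underside; plates 14 high; the tool balances here. Over the grips the tool is 34 wide open, 20 at the right gap, 12 shut (1 here is 1.6 at the tips). Plates parallel at the right gap.
- squeeze (a joint): How far the tweezers are squeezed, rad: 0 open (tip gap 36 mm), 0.115 at the marked gap (13 mm), 0.18 shut; tip gap = 200 mm x (0.18 - value). Spring 8 N m/rad, so at the grips about 7 N holds the marked gap and 11.5 N shuts the tips.
- tip_a (a point): Inner face of the tip of the +y arm of the tweezers, mid-height.
- tip_b (a point): Inner face of the tip of the -y arm, mid-height. A white strip on the +y arm, 40 behind the tips, carries a green band 6.4 wide; the red pointer on the -y arm moves over it. The pointer is mid-band at a tip gap of 13 and leaves the band below 9 and above 17.
- rest: Fixed wooden rest, base 200 x 60 x 8, with two light cross blocks 14 x 56, tops 34 above the bench, 75 either side of its middle along its x. The tweezers lie on the blocks, along its x within about 10 mm and 4 degrees, the grips over the free space between the blocks. Origin: centre of its underside.
- dish: Fixed blue round dish, outer diameter 80 at the foot, 100 at the rim, 24 tall, wall 3, brass pins of diameter 9 in it. Origin: centre of its underside.
- cup_a: Bystander: red plastic cup, rim diameter 84, 115 tall, origin at its foot.
- cup_b: Bystander: another such red cup.
- tape: Bystander: roll of blue tape lying flat, diameter 76, 22 tall, origin at its underside.
- plain_jar: Bystander: jar of the same size with a black lid and no label, origin at its foot.
- screwdriver: Bystander: screwdriver lying on the bench.
- sanding_block: Bystander: cork sanding block 100 x 60 x 35, origin at its underside.
Mind the look-alikes: they are no part of the job. What is meant by the rest is not grey or orange, and is the larger of those in its own colour.

How it is judged:
By the outcome, as a careful person would: the job done as asked, in the order asked, and still so for the second after the job is handed in, while the arm keeps its last pose, push and grip.
It also fails if it takes over 61 s, if anything falls off the work surface, if the arm or the gripper's body presses on something with over 40 N, if the wrist force passes 120 N, or if a joint passes its speed limit or range.

ROBOT

A 6-joint arm with a two-finger parallel gripper is mounted at the origin on the work surface. World frame = base frame: x ahead of the robot, y to its left, z up, the work surface at z = 0. Lengths are in m, angles in rad, forces in N, time in s.
With the tool pointing down it reaches from about 0.375 to 0.975 m from the base axis. Payload 3.8 kg.
Tool frame: the origin (TCP) lies at the very end of the fingers, on their centre line; the grasp point (between the pads) lies 19 mm behind it (bot.tcp_to_grasp is the z of the grasp point in the tool frame, in m); z points along the fingers, y is the direction in which the jaws open and shut (so a half turn about z gives the same grasp; the last joint's range is limited). The gripper opens to 85 mm and grips with 20 to 120 N. Pads are 22 mm wide; open, the fingers measure 114 mm over their backs; the gripper's body (76 mm by 85 mm) begins 54 mm behind the grasp point. The pads swing forward as they close: fully open they stand 13 mm farther back than shut.
Start: joints at [1.31, 0.264, 1.604, -0, 1.274, -0.037], TCP at [0.15, 0.658, 0.231] pointing down, gripper open.
Joint ranges: [-2.63, 2.63], [-0.94, 2.18], [0.31, 2.57], [-1.31, 4.45], [0, 2.66], [-2.55, 2.55]. Speed limits (rad/s): [2.57, 2.57, 3.14, 3.14, 3.14, 3.14].

INTERFACE

Orientations are given as a rotation vector (axis times angle).
In Python, from workcell import status, vision, job, bot gives the robot as it stands.
- The arm moves only by the tool apply_moves, never from a script. Its argument "deltas" is a list of rows, each a list of 7 numbers: the shift along the tool's x, y, z in m, then the turn, a rotation vector about the tool's x, y, z in rad, then the closure, from 0 (fully open) to 1 (shut). In form: [[x, y, z, rx, ry, rz, jaw], ...]. A call has 1 to 8 rows; each row is the pose to reach, as a shift and turn from the pose commanded when the call began, along the tool's axes at that moment; what a row does not reach only later rows make up. A row lasts 1/12 s, in which the tool goes at most 41.7 mm and 7.16 degrees, less where a joint would pass 70% of its speed; a pose out of reach is approached as far as the arm can. A call with a gripper value outside its range is refused whole. The fingers move at their own pace and stop on an object; "squeeze" is the grip in N (left out, the last holds). Time passes only in rows, so rows that repeat a pose let the fingers close. It gives the time, the measured TCP pose, the force and the opening at its end, in the units of the state.
- status.read_state(): the state, without advancing time (a new reading comes with each control period).
- vision.read_camera(name): name is "scene" or "top" or "wrist"; returns the picture (420x560x3 uint8, red, green, blue); there is no depth.
- vision.get_calibration(name): a dict with "fov_y" (degrees; the focal length in pixels is half the picture's height over the tangent of half this angle, whatever the lens; pixels are square), "cx", "cy" (the principal point, pixels), "k1" (the pictures are not rectified: a ray, as slopes to the right and down, at radius r is drawn at 1 + k1 r^2 times it, then the intrinsics apply), "R" (3x3) and "t" (3): a world point X has camera coordinates R X + t; the wrist camera has in their place "tool_from_camera" (4x4, takes a point from camera to tool coordinates, whose origin is the TCP and whose axes are the flange's). Camera axes: x right, y down, z forward; pixel columns grow to the right and rows downward; lengths in m; the calibration is good to about 2 mm. A picture is of the moment at which its call begins: read the wrist's pose just before it. get_calibration takes no time and is no camera call.
- job.finish_job(): hands the job in, once; it reports no verdict.
The state is a dict: "time": time; "q": joint angles; "joint_vel": joint speeds; "joint_torque": joint torques, N m; "tool_pos": TCP position; "tcp_rot": TCP orientation; "wrist_force": force on the tool from outside, world axes, zero at the start; "torque": the same for the moment, N m; "width": opening from 0.0 (shut) to 1.0 (fully open).
Only numpy, scipy, OpenCV 4.12 (cv2) and the standard library are available. Lean on these libraries where they do the work, as an engineer would, in place of code of your own. Each camera call takes 0.05 s, during which the arm holds its last target. There are 200 camera calls.

## Working session

There is one attempt and no reset: what is moved stays moved. The work goes in short steps, Python scripts to look and compute and a tool call to move; the robot and the scene stay as the last step left them, time stands still between calls to the robot, and variables do not carry over. Pictures are saved under pics/ and viewed, about 8 in all and at most 12, crops included, and the job is handed in when it is done.

Besides the shell and the picture viewer there is one more tool, called after "Request:" by a JSON object that holds its "fn" and its "kwargs". apply_moves: Moves the arm, as the interface text tells. Its arguments: {"type":"object","properties":{"deltas":{"type":"array","items":{"type":"array","items":{"type":"number"}}},"squeeze":{"type":"number"}},"required":["deltas"]}

```bash
ls; mkdir -p pics
cat > h.py <<'E'
import numpy as np, cv2
from scipy.spatial.transform import Rotation as Rt
from workcell import status, vision, job, bot
def cal(n): 
    c=vision.get_calibration(n); f=210/np.tan(np.radians(c["fov_y"])/2); return c,f
def pose(s=None):
    s=s or status.read_state(); T=np.eye(4); T[:3,:3]=Rt.from_rotvec(s["tcp_rot"]).as_matrix(); T[:3,3]=s["tool_pos"]; return T
def w2c(n,T=None):
    c,f=cal(n)
    if n=="wrist":
        M=np.linalg.inv((pose() if T is None else T)@np.array(c["tool_from_camera"])); return M[:3,:3],M[:3,3]
    return np.array(c["R"]),np.array(c["t"])
def pix2w(n,uv,z,T=None):
    "pixel -> world point on the plane z"
    c,f=cal(n); R,t=w2c(n,T); d=(np.array(uv,float)-[c["cx"],c["cy"]])/f
    u=d.copy()
    for _ in range(30): u=d/(1+c["k1"]*(u@u))
    r=R.T@np.r_[u,1]; o=-R.T@t
    return o+r*(z-o[2])/r[2]
def w2pix(n,X,T=None):
    c,f=cal(n); R,t=w2c(n,T); p=R@np.array(X,float)+t; u=p[:2]/p[2]
    return u*(1+c["k1"]*(u@u))*f+[c["cx"],c["cy"]]
def snap(n,name):
    T=pose(); im=vision.read_camera(n)[:,:,::-1].copy(); cv2.imwrite(f"pics/{name}.png",im); np.save(f"pics/{name}.npy",T); return im,T
def crop(im,x0,y0,x1,y1,name,s):
    cv2.imwrite(f"pics/{name}.png",cv2.resize(im[y0:y1,x0:x1],None,fx=s,fy=s,interpolation=cv2.INTER_CUBIC))
E
python3 - <<'E'
from h import *
a,_=snap("scene","scene0"); b,_=snap("top","top0")
for n in("scene","top","wrist"): print(n,vision.get_calibration(n))
print(bot.tcp_to_grasp, status.read_state())
E
```

```text
pics
scene {'fov_y': 48.828710124535284, 'cx': 282.56286484315586, 'cy': 213.1354968199557, 'k1': -0.09837112335953775, 'R': array([[ 0.45383443,  0.89085862, -0.02013024],
       [ 0.6167633 , -0.33034532, -0.71447533],
       [-0.64314644,  0.31183791, -0.69937098]]), 't': array([-0.17831168, -0.27098063,  1.80886563])}
top {'fov_y': 44.61802983761644, 'cx': 283.2592169062586, 'cy': 204.40756159497928, 'k1': -0.02009276725906296, 'R': array([[-1.29837543e-02, -9.99908931e-01, -3.68127118e-03],
       [-9.77086044e-01,  1.34694403e-02, -2.12418069e-01],
       [ 2.12448309e-01,  8.38934667e-04, -9.77171946e-01]]), 't': array([-0.04193067,  0.497669  ,  1.23351576])}
wrist {'fov_y': 67.58714773784645, 'cx': 279.3484520060463, 'cy': 209.70359175507497, 'k1': -0.0062019581172286535, 'tool_from_camera': array([[-5.28179267e-04, -9.55377969e-01, -2.95385608e-01,
         7.52959899e-02],
       [ 9.99999796e-01, -6.11063891e-04,  1.88288864e-04,
        -2.33100405e-04],
       [-3.60386511e-04, -2.95385448e-01,  9.55378096e-01,
        -1.42269782e-01],
       [ 0.00000000e+00,  0.00000000e+00,  0.00000000e+00,
         1.00000000e+00]])}
-0.0187 {'time': 0.1, 'q': array([ 1.31010848e+00,  2.64677543e-01,  1.60524955e+00, -8.06578190e-06,
        1.27372524e+00, -3.69106326e-02]), 'joint_vel': array([ 0.00140419,  0.00059466, -0.0018824 , -0.00016625, -0.00219675,
        0.0004829 ]), 'joint_torque': array([ 2.02488786e-04, -5.16706467e+01, -3.68593562e+01, -1.15573416e-04,
        6.19872473e-03, -3.76888477e-05]), 'tool_pos': array([0.14962969, 0.65751544, 0.23008018]), 'tcp_rot': array([-0.35073833, -3.1216512 ,  0.00320108]), 'wrist_force': array([0.5116189 , 0.41342656, 0.15593731]), 'torque': array([ 0.00841681, -0.00018362, -0.00149469]), 'width': 0.9985868091538949}
```

View pics/top0.png

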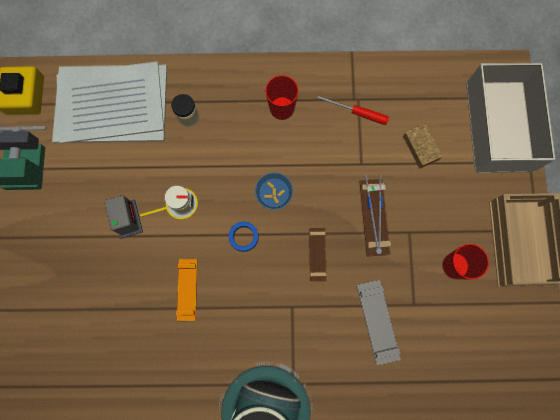

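View pics/scene0.png

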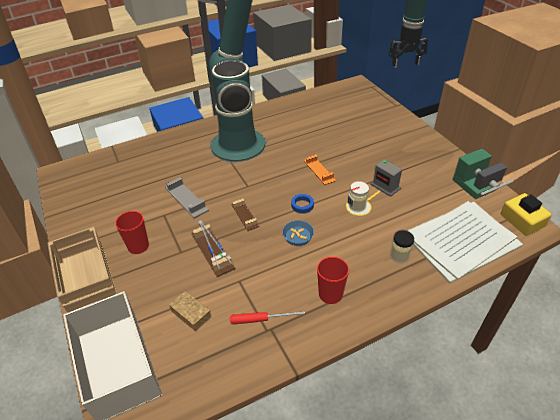

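Rests: brown large (375,217), holding the tweezers; brown small (318,255); grey (379,322); orange (187,290). The large brown one fits. The white-lidded jar is at (180,200), scanner at (123,216); the black-lidded jar at (183,106) is a decoy. I'll confirm with a crop.

Run:
```python
from h import *
im=cv2.imread("pics/top0.png")
a=cv2.resize(im[170:260,95:215],None,fx=6,fy=6,interpolation=2)[:540,:]
b=cv2.resize(im[165:265,345:405],None,fx=5.4,fy=5.4,interpolation=2)
cv2.imwrite("pics/c1.png",cv2.resize(np.hstack([a[:,:460+0],b[:540]]),None,fx=1,fy=1))
# full jar crop is 720 wide: use 4x
a=cv2.resize(im[170:250,100:215],None,fx=4,fy=4,interpolation=2); b=cv2.resize(im[165:265,350:400],None,fx=5,fy=5,interpolation=2)
o=np.zeros((500,460+250,3),np.uint8); o[:320,:460]=a; o[:,460:]=b; cv2.imwrite("pics/c1.png",o)
```

```text
(no output)
```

View pics/c1.png

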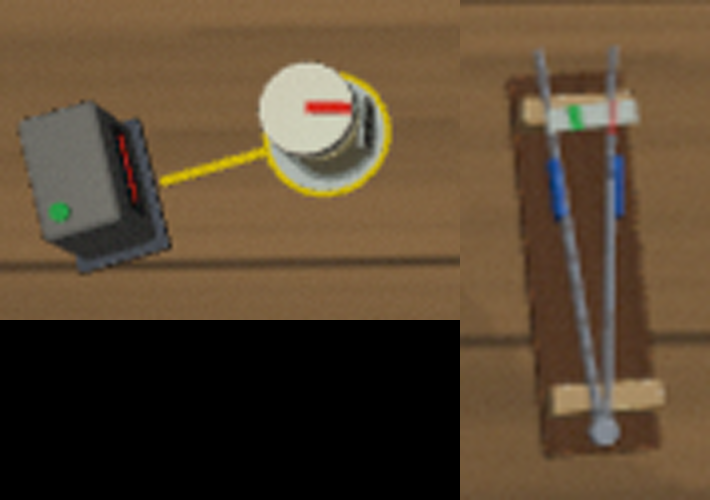

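Confirmed: the white-lidded jar with its red bar pointing right, away from the scanner, at crop (305,108)→(350,107). The tweezers lie on the large brown rest, hinge at (605,430), grips (558,190)/(619,187).

Run:
```python
from h import *
A=lambda x,y:(100+x/4-.4,170+y/4-.4); B=lambda x,y:(350+(x-460)/5-.4,165+y/5-.4)
p=lambda n,uv,z:print(n,pix2w("top",uv,z).round(4))
ang=lambda a,b:np.degrees(np.arctan2(*(b-a)[[1,0]]))
l=pix2w("top",A(305,108),.086);e=pix2w("top",A(350,107),.087);print("lid",l,"bar ang",ang(l,e))
sp=pix2w("top",A(326.5,133),0);print("spot",sp)
c=[pix2w("top",A(*q),.09) for q in((20,122),(92,100),(121,215),(47,238))];m=np.mean(c,0);print("scanner",m,"dir",ang(c[1],c[0]),ang(c[2],c[3]),ang(c[1],c[2])-90,ang(c[0],c[3])-90,"from spot",ang(sp,m),np.linalg.norm((sp-m)[:2]))
print("line",ang(pix2w("top",A(268,152),0),pix2w("top",A(165,183),0)))
h=pix2w("top",B(605,430),.044);t=(pix2w("top",B(540,52),.042)+pix2w("top",B(613,47),.042))/2;g=(pix2w("top",B(558,190),.045)+pix2w("top",B(619,187),.045))/2
print("hinge",h,"tips",t,"grips",g,"ang",ang(h,t),np.linalg.norm(t-h),np.linalg.norm((g-h)[:2]))
print("dish",pix2w("top",(274,191.5),.012), "tape",pix2w("top",(243.5,236.5),.011))
for n,q,z in(("cupb",(467,262),.1),("cupa",(282,95),.1),("plain",(184,105),.086),("cork",(423,145),.035)):p(n,q,z)
print(pose().round(3))
```

```text
lid [0.51328377 0.21550093 0.086     ] bar ang -89.98412457636347
spot [0.51655257 0.21942809 0.        ]
scanner [0.47648762 0.35736811 0.09      ] dir 106.88845296496191 107.01068917870123 -253.34668639944667 -253.91271993606688 from spot 106.19604386497903 0.1436406968026761
line 106.50614650167739
hinge [ 0.3783861  -0.28394102  0.044     ] tips [ 0.57501365 -0.27995367  0.042     ] grips [ 0.50113688 -0.28181044  0.045     ] ang 1.1617259368577058 0.19667814763456604 0.12276926914900985
dish [ 0.54089107 -0.02481708  0.012     ] tape [0.42343632 0.05453844 0.011     ]
cupb [ 0.3414 -0.4817  0.1   ]
cupa [ 0.7715 -0.0491  0.1   ]
plain [0.7542 0.2024 0.086 ]
cork [ 0.6552 -0.4166  0.035 ]
[[-0.975  0.222 -0.001  0.15 ]
 [ 0.222  0.975 -0.002  0.658]
 [ 0.    -0.002 -1.     0.23 ]
 [ 0.     0.     0.     1.   ]]
```

Request:
{"fn": "apply_moves", "kwargs": {"deltas": [[-0.227,-0.175,-0.01,0,0,-0.245,0],[-0.227,-0.175,-0.01,0,0,-0.245,0],[-0.227,-0.175,-0.01,0,0,-0.245,0],[-0.227,-0.175,-0.01,0,0,-0.245,0],[-0.227,-0.175,-0.01,0,0,-0.245,0],[-0.227,-0.175,-0.01,0,0,-0.245,0],[-0.227,-0.175,-0.01,0,0,-0.245,0],[-0.227,-0.175,-0.01,0,0,-0.245,0]]}}

```text
time: 0.77
tool_pos: [0.3358, 0.4323, 0.2411]
tcp_rot: [-0.025, 3.14, -0.005]
wrist_force: [-0.3, -0.1, 0.6]
width: 1.002
```

```bash
cat >> h.py <<'E'
def go(x,y,z,head):
    "print the tool-frame delta to a downward pose with tool y heading (deg)"
    s=status.read_state(); T=pose(s); a=np.radians(head); Y=np.array([np.cos(a),np.sin(a),0]); Z=np.array([0,0,-1.]); 
    G=np.c_[np.cross(Y,Z),Y,Z]; h=np.degrees(np.arctan2(T[1,1],T[0,1]))
    print("now",T[:3,3].round(4),"head",h.round(2),"t",s["time"],"q6",s["q"][5].round(3),"F",s["wrist_force"].round(1),"w",round(s["width"],3))
    print("delta",(T[:3,:3].T@(np.array([x,y,z])-T[:3,3])).round(4),Rt.from_matrix(T[:3,:3].T@G).as_rotvec().round(4))
E
python3 -c "
from h import *
go(.514,.217,.25,105)"
```

```text
now [0.3358 0.4323 0.2411] head 90.93 t 0.7667 q6 -0.719 F [-0.3 -0.1  0.6] w 1.002
delta [-0.1747 -0.2182 -0.0079] [-0.0032  0.0013 -0.2456]
```

Request:
{"fn": "apply_moves", "kwargs": {"deltas": [[-0.175,-0.217,-0.009,0,0,-0.246,0],[-0.175,-0.217,-0.009,0,0,-0.246,0],[-0.175,-0.217,-0.009,0,0,-0.246,0],[-0.175,-0.217,-0.009,0,0,-0.246,0],[-0.175,-0.217,-0.009,0,0,-0.246,0],[-0.175,-0.217,-0.009,0,0,-0.246,0],[-0.175,-0.217,-0.009,0,0,-0.246,0],[-0.175,-0.217,-0.009,0,0,-0.246,0]]}}

```text
time: 1.43
tool_pos: [0.5154, 0.2193, 0.2502]
tcp_rot: [-0.41, 3.113, -0.004]
wrist_force: [1.1, 1.0, 0.0]
width: 1.0
```

Request:
{"fn": "apply_moves", "kwargs": {"deltas": [[0,0,0,0,0,0,0],[0,0,0,0,0,0,0],[0,0,0,0,0,0,0]]}}

```text
time: 1.68
tool_pos: [0.5109, 0.2249, 0.2498]
tcp_rot: [0.42, -3.112, -0.001]
wrist_force: [-0.5, -0.6, -0.3]
width: 0.997
```

```bash
python3 -c "
from h import *
go(.514,.217,.25,105)
im,T=snap('wrist','w1')
print(w2pix('wrist',(.514,.217,.086),T), w2pix('wrist',(.514,.217,0),T))"
```

```text
now [0.5109 0.2249 0.2498] head 105.38 t 1.6833 q6 -1.47 F [-0.5 -0.6 -0.3] w 0.997
delta [-0.0009 -0.0084 -0.0002] [ 0.0005 -0.0011  0.0066]
[271.0722614  192.38190014] [272.74384611 175.96248964]
```

View pics/w1.png

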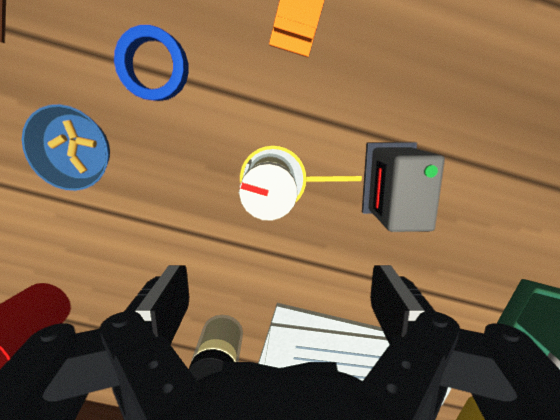

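The wrist view shows the jar lid at (269,192), its red bar pointing left to (241,187), the circle centred near (273,179) and the guide line going right at row 179 to the scanner. I'll refine these numbers.

```bash
cat > jar.py <<'E'
from h import *
def jar(name):
    im=cv2.imread(f"pics/{name}.png"); T=np.load(f"pics/{name}.npy"); 
    b,g,r=[im[:,:,i].astype(int) for i in range(3)]
    ang=lambda a,b:np.degrees(np.arctan2(*(b-a)[[1,0]]))
    red=((r>150)&(g<70)&(b<70)); white=((b>215)&(r>225)&(g>220))
    u0,v0=w2pix("wrist",(.514,.217,.086),T); yy,xx=np.mgrid[:420,:560]; near=np.hypot(xx-u0,yy-v0)<45
    red&=near; m=((white&near)|red).astype(np.uint8)
    n,lab,st,ce=cv2.connectedComponentsWithStats(cv2.morphologyEx(m,cv2.MORPH_OPEN,np.ones((5,5)))); k=1+np.argmax(st[1:,4]); 
    cs,_=cv2.findContours((lab==k).astype(np.uint8),0,2); (cx,cy),rad=cv2.minEnclosingCircle(max(cs,key=len))
    P=np.argwhere(red)[:,::-1].astype(np.float32); vx,vy,x,y=cv2.fitLine(P,2,0,.01,.01).ravel()
    A,B=[pix2w("wrist",(x+s*vx*8,y+s*vy*8),.087,T) for s in(-1,1)]; c=pix2w("wrist",(cx,cy),.086,T)
    rc=pix2w("wrist",P.mean(0),.087,T); h=ang(A,B); h+=180*(((rc-c)[:2]@(B-A)[:2])<0)
    print("lid px",cx,cy,rad,"area",st[k,4],"world",c.round(4),"bar head",h, "bar ctr",rc.round(4))
E
python3 - <<'E'
from jar import *
jar("w1"); T=np.load("pics/w1.npy"); im=cv2.imread("pics/w1.png")
ang=lambda a,b:np.degrees(np.arctan2(*(b-a)[[1,0]]))
P=lambda u,v,z=0:pix2w("wrist",(u,v),z,T)
print("line",ang(P(306,179.8),P(361,178.6)))
b,g,r=[im[:,:,i].astype(int) for i in range(3)]
y=((r>170)&(g>140)&(b<110)); y[:130]=0;y[230:]=0;y[:,:230]=0;
q=np.argwhere(y[:,:400])[:,::-1]; L=q[(q[:,0]>310)&(q[:,0]<360)]; 
W=np.array([P(*k) for k in L]); vx,vy,_,_=cv2.fitLine(W[:,:2].astype(np.float32),2,0,.01,.001).ravel(); print("line fit",np.degrees(np.arctan2(vy,vx)),len(L))
C=np.array([P(*k) for k in q[q[:,0]<303]])
from scipy.optimize import least_squares
f=least_squares(lambda p:np.hypot(C[:,0]-p[0],C[:,1]-p[1])-p[2],[.516,.22,.04],loss="soft_l1",f_scale=.001); print("circle",f.x,len(C))
sc=np.array([P(u,v,.09) for u,v in((387,150),(443,155),(436,231),(381,229))]); print(sc.mean(0),ang(sc[0],sc[1]),ang(sc[3],sc[2]))
E
```

```text
lid px 268.0 191.84616088867188 28.306535720825195 area 2241 world [0.5143 0.2139 0.086 ] bar head 267.8918561399773 bar ctr [0.5148 0.1996 0.087 ]
line 106.6222947684237
line fit 18.636156 427
circle [0.51836187 0.21781892 0.04132515] 405
[0.47638384 0.35152532 0.09      ] 100.40802716110736 103.10533544426883
```

Request:
{"fn": "apply_moves", "kwargs": {"deltas": [[0,-0.011,0.04,0,0,0,0],[0,-0.011,0.08,0,0,0,0],[0,-0.011,0.11,0,0,0,0],[0,-0.011,0.13,0,0,0,0],[0,-0.011,0.13,0,0,0,0],[0,-0.011,0.13,0,0,0,0]]}}

```text
time: 2.23
tool_pos: [0.513, 0.214, 0.1192]
tcp_rot: [0.421, -3.11, 0.001]
wrist_force: [-0.5, -0.3, 0.4]
width: 1.001
```

Run:
```python
from jar import *
go(.514,.2145,.035,105.4)
im,T=snap("wrist","w2"); jar("w2")
```

```text
now [0.513  0.214  0.1192] head 105.42 t 2.2333 q6 -1.49 F [-0.5 -0.3  0.4] w 1.001
delta [-0.0014  0.0002  0.0842] [-0.0002 -0.0033  0.0004]
lid px 281.75341796875 245.29837036132812 44.03566360473633 area 5705 world [0.514  0.2155 0.086 ] bar head 268.19964040360935 bar ctr [0.5146 0.2015 0.087 ]
```

View pics/w2.png

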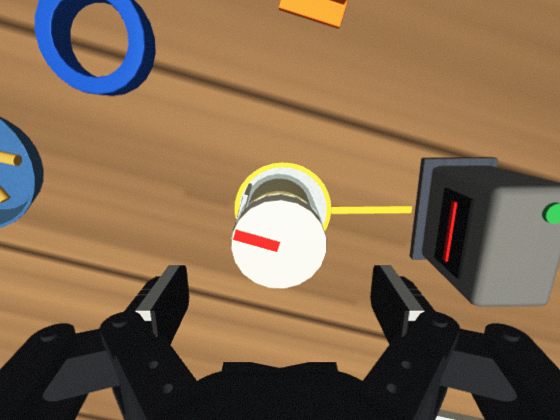

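Request:
{"fn": "apply_moves", "kwargs": {"deltas": [[-0.0015,0.0005,0.03,0,0,0,0],[-0.0015,0.0005,0.06,0,0,0,0],[-0.0015,0.0005,0.08,0,0,0,0],[-0.0015,0.0005,0.084,0,0,0,0],[-0.0015,0.0005,0.084,0,0,0,0],[-0.0015,0.0005,0.084,0,0,0,0]]}}

```text
time: 2.78
tool_pos: [0.5179, 0.2151, 0.0386]
tcp_rot: [-0.419, 3.11, 0.001]
wrist_force: [0.0, 0.7, 0.0]
width: 0.999
```

Request:
{"fn": "apply_moves", "kwargs": {"deltas": [[0,0,0,0,0,0,1],[0,0,0,0,0,0,1],[0,0,0,0,0,0,1],[0,0,0,0,0,0,1],[0,0,0,0,0,0,1],[0,0,0,0,0,0,1],[0,0,0,0,0,0,1],[0,0,0,0,0,0,1]], "squeeze": 40}}

```text
time: 3.45
tool_pos: [0.518, 0.2148, 0.0387]
tcp_rot: [-0.418, 3.11, 0.001]
wrist_force: [-0.4, 0.1, 5.2]
width: 0.694
```

Request:
{"fn": "apply_moves", "kwargs": {"deltas": [[0.0004,0.0003,0,0,0,0.12,1],[0.0008,0.0005,0,0,0,0.24,1],[0.0012,0.0008,0,0,0,0.36,1],[0.0016,0.001,0,0,0,0.48,1],[0.002,0.0013,0,0,0,0.6,1],[0.0024,0.0016,0,0,0,0.72,1],[0.0027,0.0018,0,0,0,0.84,1],[0.003,0.002,0,0,0,0.95,1]]}}

```text
time: 4.12
tool_pos: [0.5151, 0.2152, 0.0388]
tcp_rot: [1.058, 2.953, 0.003]
wrist_force: [1.6, -3.3, 5.3]
width: 0.688
```

Request:
{"fn": "apply_moves", "kwargs": {"deltas": [[0,0,0,0,0,0.12,1],[0,0,0,0,0,0.24,1],[0,0,0,0,0,0.36,1],[0,0,0,0,0,0.48,1],[0,0,0,0,0,0.6,1],[0,0,0,0,0,0.72,1],[0,0,0,0,0,0.84,1],[0,0,0,0,0,0.95,1]]}}

```text
time: 4.78
tool_pos: [0.5142, 0.2151, 0.0387]
tcp_rot: [2.294, 2.144, 0.003]
wrist_force: [-1.6, -2.8, 7.8]
width: 0.69
```

Request:
{"fn": "apply_moves", "kwargs": {"deltas": [[0,0,0,0,0,0.12,1],[0,0,0,0,0,0.24,1],[0,0,0,0,0,0.36,1],[0,0,0,0,0,0.48,1],[0,0,0,0,0,0.6,1],[0,0,0,0,0,0.72,1],[0,0,0,0,0,0.84,1],[0,0,0,0,0,0.917,1]]}}

```text
time: 5.45
tool_pos: [0.5142, 0.2157, 0.0387]
tcp_rot: [-3.008, -0.908, -0.005]
wrist_force: [-1.5, -0.9, 7.2]
width: 0.69
```

Request:
{"fn": "apply_moves", "kwargs": {"deltas": [[0,0,0,0,0,0,1],[0,0,0,0,0,0,1],[0,0,0,0,0,0,1]]}}

```text
time: 5.7
tool_pos: [0.5143, 0.2158, 0.0387]
tcp_rot: [-3.005, -0.916, -0.005]
wrist_force: [-1.1, -0.8, 6.9]
width: 0.691
```

Run:
```python
from h import *
go(.5145,.2160,.035,-56)
im,T=snap("top","top1"); R=pose()
b,g,r=[im[:,:,i].astype(int) for i in range(3)]
crop(im,100,150,230,250,"c2",6)
```

```text
now [0.5143 0.2158 0.0387] head -56.11 t 5.7 q6 1.332 F [-1.1 -0.8  6.9] w 0.691
delta [ 0.0002 -0.      0.0037] [ 0.0008 -0.0034 -0.002 ]
```

View pics/c2.png

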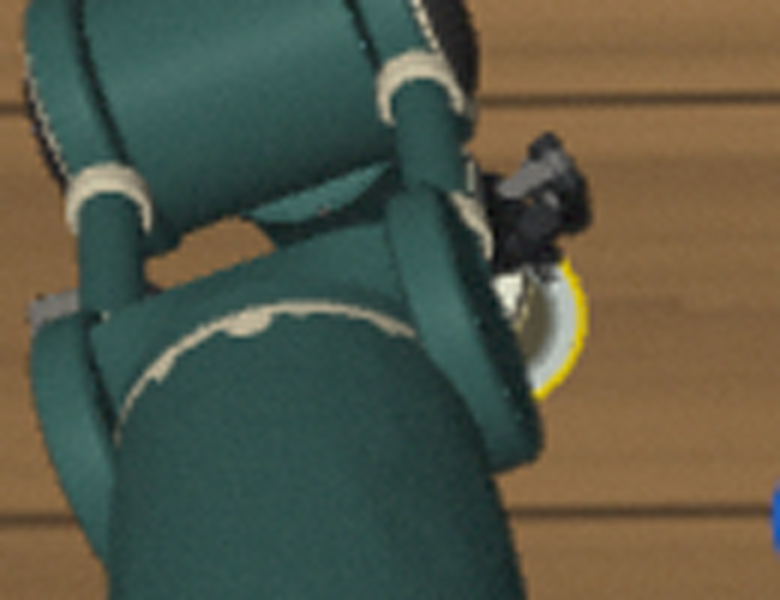

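The arm hides the jar from the top camera. I'll let go, rise and look with the wrist camera.

Request:
{"fn": "apply_moves", "kwargs": {"deltas": [[0,0,0,0,0,0,0],[0,0,0,0,0,0,0],[0,0,0,0,0,0,0],[0,0,0,0,0,0,0],[0,0,0,0,0,0,0],[0,0,0,0,0,0,0]]}}

```text
time: 6.25
tool_pos: [0.5125, 0.2153, 0.0361]
tcp_rot: [3.005, 0.916, -0.001]
wrist_force: [0.2, 0.3, 0.3]
width: 1.001
```

Request:
{"fn": "apply_moves", "kwargs": {"deltas": [[0,0,-0.03,0,0,0,0],[0,0,-0.07,0,0,0,0],[0,0,-0.11,0,0,0,0],[0,0,-0.15,0,0,0,0],[0,0,-0.18,0,0,0,0],[0,0,-0.18,0,0,0,0],[0,0,-0.18,0,0,0,0]]}}

```text
time: 6.83
tool_pos: [0.5144, 0.216, 0.2193]
tcp_rot: [-3.005, -0.916, -0.009]
wrist_force: [-0.0, 0.7, -0.6]
width: 0.997
```

Run:
```python
from jar import *
go(.5145,.2145,.055,-56)
im,T=snap("wrist","w3"); jar("w3")
```

```text
now [0.5144 0.216  0.2193] head -56.09 t 6.8333 q6 1.332 F [-0.   0.7 -0.6] w 0.997
delta [-0.0017  0.0011  0.1643] [ 0.0014 -0.0058 -0.0016]
lid px 279.30950927734375 196.20237731933594 31.43437957763672 area 2741 world [0.5177 0.2179 0.086 ] bar head 106.93834761968493 bar ctr [0.5128 0.2309 0.087 ]
```

View pics/w3.png

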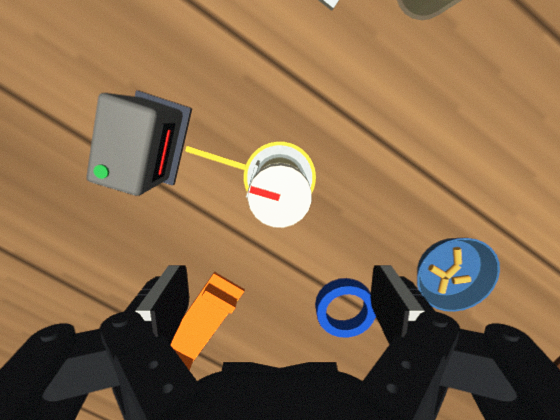

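Request:
{"fn": "apply_moves", "kwargs": {"deltas": [[-0.144,0.203,0,0,0,0.285,0],[-0.144,0.203,0,0,0,0.285,0],[-0.144,0.203,0,0,0,0.285,0],[-0.144,0.203,0,0,0,0.285,0],[-0.144,0.203,0,0,0,0.285,0],[-0.144,0.203,0,0,0,0.285,0],[-0.144,0.203,0,0,0,0.285,0],[-0.144,0.203,0,0,0,0.285,0]]}}

```text
time: 7.55
tool_pos: [0.5046, -0.0354, 0.2136]
tcp_rot: [-3.104, -0.472, 0.007]
wrist_force: [-0.1, 0.2, -1.1]
width: 0.995
```

Run:
```python
from jar import *
go(.501,-.282,.19,-88.8)
T=np.load("pics/w3.npy"); ang=lambda a,b:np.degrees(np.arctan2(*(b-a)[[1,0]])); P=lambda u,v,z=0:pix2w("wrist",(u,v),z,T)
print("line w3",ang(P(244,166.5),P(188,150)), "bar by eye",ang(P(279,198,.087),P(250,188,.087)))
im=cv2.imread("pics/w3.png"); crop(im,170,90,330,240,"c3",5)
```

```text
now [ 0.5046 -0.0354  0.2136] head -72.7 t 7.55 q6 1.149 F [-0.1  0.2 -1.1] w 0.995
delta [-0.0767  0.2344  0.0235] [-0.0015  0.0045  0.281 ]
line w3 107.23479860659045 bar by eye 104.25228508382861
```

View pics/c3.png

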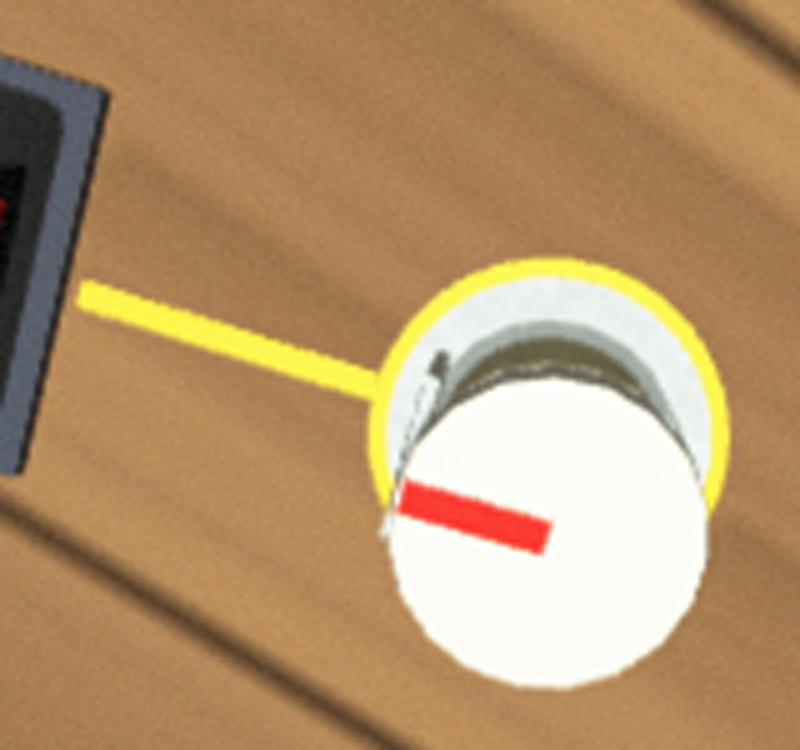

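In the crop, the red bar runs (400,496)–(549,539) and the guide line (80,295)–(375,385). They're parallel within about 1°, and the jar is centred on the circle. Now the tweezers.

Request:
{"fn": "apply_moves", "kwargs": {"deltas": [[-0.02,0.04,0,0,0,0.1,0],[-0.04,0.075,0,0,0,0.2,0],[-0.055,0.115,0,0,0,0.281,0],[-0.065,0.15,0.01,0,0,0.281,0],[-0.072,0.185,0.02,0,0,0.281,0],[-0.077,0.215,0.023,0,0,0.281,0],[-0.077,0.234,0.023,0,0,0.281,0],[-0.077,0.234,0.023,0,0,0.281,0]]}}

```text
time: 8.22
tool_pos: [0.504, -0.2812, 0.1909]
tcp_rot: [-3.14, -0.038, 0.004]
wrist_force: [-0.1, 0.4, 0.3]
width: 0.998
```

Request:
{"fn": "apply_moves", "kwargs": {"deltas": [[0,0,0,0,0,0,0],[0,0,0,0,0,0,0],[0,0,0,0,0,0,0]]}}

```text
time: 8.47
tool_pos: [0.5036, -0.2777, 0.1926]
tcp_rot: [-3.14, -0.044, 0.002]
wrist_force: [0.1, 0.7, 0.7]
width: 1.002
```

Run:
```python
from h import *
go(.501,-.282,.19,-88.8)
im,T=snap("wrist","w4"); print([w2pix("wrist",q,T) for q in((.501,-.282,.04),(.378,-.284,.04),(.575,-.28,.04))])
```

```text
now [ 0.5036 -0.2777  0.1926] head -88.41 t 8.4667 q6 0.995 F [0.1 0.7 0.7] w 1.002
delta [-0.0027  0.0042  0.0026] [-0.0013  0.0011  0.0068]
[array([283.73760867, 196.78976733]), array([282.02863311, 306.21229985]), array([284.09040982, 117.3819838 ])]
```

View pics/w4.png

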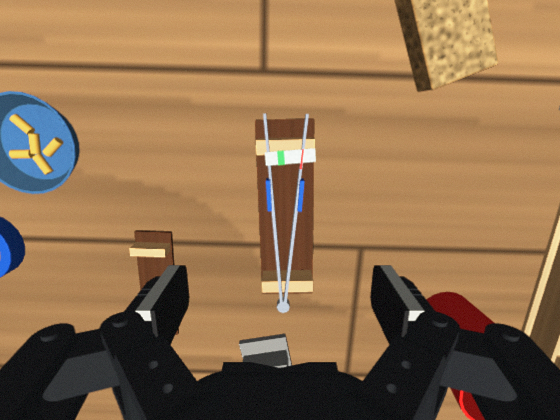

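Wrist view: hinge (283,307), blue plates (269,195) and (301,195), tips (265,115) and (307,115), with the big brown rest beneath.

Run:
```python
from h import *
T=np.load("pics/w4.npy"); P=lambda u,v,z=.041:pix2w("wrist",(u,v),z,T)
h,g,t=P(283.3,307.5),P(285.2,195,.044),P(286,115); d=t-h
print(h.round(4),g.round(4),t.round(4),np.degrees(np.arctan2(d[1],d[0])),np.linalg.norm(d),np.linalg.norm(g-h))
a=np.arctan2(d[1],d[0]); go(g[0],g[1],.019,np.degrees(a)-90)
b=(P(286,147,.034),P(287,287,.034)); print(b)
print("dish",pix2w("wrist",(35,143),.012,T))
```

```text
[ 0.3771 -0.2854  0.041 ] [ 0.5039 -0.2833  0.044 ] [ 0.5771 -0.2816  0.041 ] 1.079004385201667 0.20004421457784144 0.1268162175609462
now [ 0.5037 -0.278   0.193 ] head -88.41 t 8.5167 q6 0.995 F [ 0.9  0.6 -0.2] w 0.999
delta [0.0002 0.0054 0.174 ] [-0.0008  0.0006  0.009 ]
(array([ 0.54809796, -0.28273452,  0.034     ]), array([ 0.39823347, -0.28884205,  0.034     ]))
dish [ 0.54310666 -0.02831525  0.012     ]
```

Request:
{"fn": "apply_moves", "kwargs": {"deltas": [[-0.001,0.005,0.04,0,0,0.009,0],[-0.001,0.005,0.08,0,0,0.009,0],[-0.001,0.005,0.115,0,0,0.009,0],[-0.001,0.005,0.145,0,0,0.009,0],[-0.001,0.005,0.165,0,0,0.009,0],[-0.001,0.005,0.173,0,0,0.009,0],[-0.001,0.005,0.173,0,0,0.009,0],[-0.001,0.005,0.173,0,0,0.009,0]]}}

```text
time: 9.18
tool_pos: [0.5034, -0.2845, 0.021]
tcp_rot: [3.141, 0.028, 0.001]
wrist_force: [0.6, 0.2, 0.6]
width: 1.002
```

```bash
python3 -c "
from h import *
go(.5025,-.2832,.019,-88.92)"
```

```text
now [ 0.5034 -0.2845  0.021 ] head -88.99 t 9.1833 q6 0.996 F [0.6 0.2 0.6] w 1.002
delta [-0.0008 -0.0013  0.002 ] [ 0.0003 -0.0006 -0.0012]
```

Request:
{"fn": "apply_moves", "kwargs": {"deltas": [[-0.001,-0.001,0.002,0,0,0,0.4],[-0.001,-0.001,0.002,0,0,0,0.5],[-0.001,-0.001,0.002,0,0,0,0.55],[-0.001,-0.001,0.002,0,0,0,0.6],[-0.001,-0.001,0.002,0,0,0,0.65],[-0.001,-0.001,0.002,0,0,0,0.7],[-0.001,-0.001,0.002,0,0,0,0.74],[-0.001,-0.001,0.002,0,0,0,0.74]], "squeeze": 25}}

```text
time: 9.85
tool_pos: [0.503, -0.2847, 0.0199]
tcp_rot: [3.14, 0.026, 0.004]
wrist_force: [-1.6, -0.2, 5.1]
width: 0.263
```

Request:
{"fn": "apply_moves", "kwargs": {"deltas": [[0,0,0,0,0,0,0.75],[0,0,0,0,0,0,0.75],[0,0,0,0,0,0,0.75],[0,0,0,0,0,0,0.75]]}}

```text
time: 10.18
tool_pos: [0.503, -0.2848, 0.0199]
tcp_rot: [3.14, 0.026, 0.004]
wrist_force: [-0.0, 0.3, 6.5]
width: 0.251
```

```bash
python3 -c "
from h import *
go(.5025,-.2832,.019,-88.92)
im,T=snap('wrist','w5'); crop(im,200,80,380,330,'c5',2.4)"
```

```text
now [ 0.503  -0.2848  0.0199] head -89.05 t 10.1833 q6 0.996 F [-0.   0.3  6.5] w 0.251
delta [-0.0005 -0.0016  0.0009] [ 0.0016 -0.0024 -0.0024]
```

View pics/w5.png

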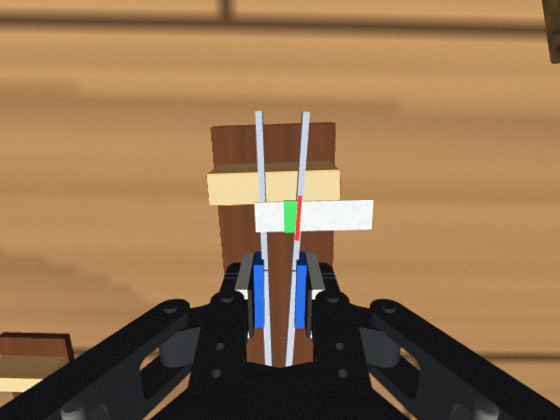

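The jaws hold the blue plates and the pointer is just right of the green band, as intended for now. I'll lift gently.

Request:
{"fn": "apply_moves", "kwargs": {"deltas": [[0,0,-0.004,0,0,0,0.755],[0,0,-0.012,0,0,0,0.755],[0,0,-0.022,0,0,0,0.755],[0,0,-0.034,0,0,0,0.755],[0,0,-0.046,0,0,0,0.755],[0,0,-0.056,0,0,0,0.755],[0,0,-0.06,0,0,0,0.755],[0,0,-0.06,0,0,0,0.755]]}}

```text
time: 10.9
tool_pos: [0.503, -0.2847, 0.0805]
tcp_rot: [3.139, 0.026, 0.005]
wrist_force: [0.5, 0.6, -0.6]
width: 0.247
```

```bash
python3 -c "
from h import *
go(.468,-.0275,.08,-88.95)"
```

```text
now [ 0.503  -0.2847  0.0805] head -89.04 t 10.9 q6 0.996 F [ 0.5  0.6 -0.6] w 0.247
delta [-3.070e-02 -2.577e-01 -1.000e-04] [ 0.0021 -0.0032 -0.0015]
```

Force z −0.6 N matches the tool's weight, so it is lifted. Carrying it over.

Request:
{"fn": "apply_moves", "kwargs": {"deltas": [[-0.001,-0.006,0,0,0,0,0.755],[-0.003,-0.018,0,0,0,0,0.755],[-0.005,-0.034,0,0,0,0,0.755],[-0.007,-0.052,0,0,0,0,0.755],[-0.009,-0.071,0,0,0,0,0.755],[-0.011,-0.09,0,0,0,0,0.755],[-0.013,-0.109,0,0,0,0,0.755],[-0.015,-0.128,0,0,0,0,0.755]]}}

```text
time: 11.57
tool_pos: [0.483, -0.1535, 0.0773]
tcp_rot: [-3.14, -0.027, 0.003]
wrist_force: [0.1, 0.8, -1.2]
width: 0.245
```

Request:
{"fn": "apply_moves", "kwargs": {"deltas": [[-0.002,-0.019,0,0,0,0,0.755],[-0.005,-0.038,0,0,0,0,0.755],[-0.007,-0.057,0,0,0,0,0.755],[-0.009,-0.076,0,0,0,0,0.755],[-0.011,-0.095,0,0,0,0,0.755],[-0.013,-0.112,0,0,0,0,0.755],[-0.015,-0.124,0,0,0,0,0.755],[-0.016,-0.13,0,0,0,0,0.755]]}}

```text
time: 12.23
tool_pos: [0.4647, -0.0242, 0.0775]
tcp_rot: [-3.141, -0.03, 0.003]
wrist_force: [0.6, -0.1, -1.4]
width: 0.251
```

Request:
{"fn": "apply_moves", "kwargs": {"deltas": [[0,0,0,0,0,0,0.76],[0,0,0,0,0,0,0.765],[0,0,0,0,0,0,0.765],[0,0,0,0,0,0,0.765]]}}

```text
time: 12.57
tool_pos: [0.4666, -0.0271, 0.0783]
tcp_rot: [3.141, 0.025, 0.0]
wrist_force: [-0.0, 0.0, -1.7]
width: 0.233
```

```bash
cat > ptr.py <<'E'
from h import *
def ptr(name):
    im=cv2.imread(f"pics/{name}.png")[150:260,200:400]; b,g,r=[im[:,:,i].astype(int) for i in range(3)]
    G=np.argwhere((g>140)&(r<100)&(b<120)); R=np.argwhere((r>180)&(g<80)&(b<80))
    rows=[]
    for y in np.unique(G[:,0]):
        gx=G[G[:,0]==y][:,1]; rx=R[R[:,0]==y][:,1]; rows.append((y+150,gx.min()+200,gx.max()+200,rx.min()+200 if len(rx) else -1,rx.max()+200 if len(rx) else -1))
    print(*rows[::5],sep="\n")
E
python3 -c "
from ptr import *
go(.468,-.0275,.038,-88.95)
im,T=snap('wrist','w6'); ptr('w6')
ptr('w5')"
```

```text
now [ 0.4666 -0.0271  0.0783] head -89.09 t 12.5667 q6 1.444 F [-0.   0.  -1.7] w 0.233
delta [0.0014 0.0004 0.0403] [ 0.0002 -0.0001 -0.0024]
(np.int64(200), np.int64(300), np.int64(300), np.int64(295), np.int64(297))
(np.int64(219), np.int64(290), np.int64(299), np.int64(295), np.int64(296))
(np.int64(225), np.int64(287), np.int64(292), np.int64(294), np.int64(296))
(np.int64(230), np.int64(287), np.int64(299), np.int64(294), np.int64(295))
(np.int64(201), np.int64(284), np.int64(296), np.int64(298), np.int64(300))
(np.int64(206), np.int64(285), np.int64(295), np.int64(298), np.int64(300))
(np.int64(211), np.int64(285), np.int64(293), np.int64(298), np.int64(299))
(np.int64(216), np.int64(285), np.int64(295), np.int64(297), np.int64(299))
(np.int64(221), np.int64(285), np.int64(295), np.int64(297), np.int64(298))
(np.int64(226), np.int64(286), np.int64(294), np.int64(297), np.int64(298))
(np.int64(231), np.int64(285), np.int64(294), np.int64(296), np.int64(298))
```

View pics/w6.png

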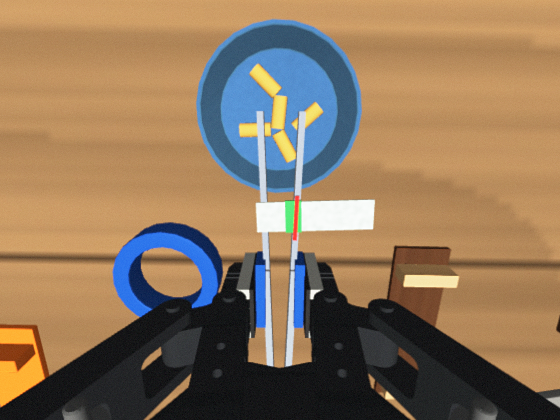

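The tips hang over the dish, pointer at column ~295.5 in a band of about 286–300, so it needs about 1 mm more at the grips. I'll lower and finish squeezing.

Request:
{"fn": "apply_moves", "kwargs": {"deltas": [[0,0,0.005,0,0,0,0.765],[0.001,0,0.013,0,0,0,0.765],[0.001,0,0.022,0,0,0,0.765],[0.001,0,0.031,0,0,0,0.765],[0.001,0,0.037,0,0,0,0.765],[0.001,0,0.039,0,0,0,0.77],[0.001,0,0.039,0,0,0,0.775],[0.001,0,0.039,0,0,0,0.775]]}}

```text
time: 13.28
tool_pos: [0.4673, -0.0264, 0.039]
tcp_rot: [-3.141, -0.026, 0.001]
wrist_force: [0.2, 0.7, -0.1]
width: 0.227
```

Request:
{"fn": "apply_moves", "kwargs": {"deltas": [[0,0,0,0,0,0,0.775],[0,0,0,0,0,0,0.775],[0,0,0,0,0,0,0.775],[0,0,0,0,0,0,0.775],[0,0,0,0,0,0,0.775],[0,0,0,0,0,0,0.775]]}}

```text
time: 13.78
tool_pos: [0.4676, -0.0264, 0.0395]
tcp_rot: [3.141, 0.026, 0.001]
wrist_force: [-0.4, 0.4, -0.8]
width: 0.227
```

```bash
python3 -c "
from ptr import *
go(.468,-.0275,.038,-88.95)
im,T=snap('wrist','w7'); 
a=cv2.resize(im[180:260,245:385],None,fx=5,fy=5,interpolation=2); b=cv2.resize(im[20:145,190:370],None,fx=1.55,fy=1.55,interpolation=2)
o=np.zeros((595,700,3),np.uint8); o[:400]=a; o[400:400+b.shape[0],:b.shape[1]]=b
s,_=snap('scene','scene1'); c=s[195:275,250:350]; c=cv2.resize(c,None,fx=2.4,fy=2.4,interpolation=2); o[400:400+c.shape[0],400:400+c.shape[1]]=c[:195,:300]; cv2.imwrite('pics/c7.png',o); ptr('w7')"
```

```text
now [ 0.4676 -0.0264  0.0395] head -89.04 t 13.7833 q6 1.444 F [-0.4  0.4 -0.8] w 0.227
delta [0.0004 0.0011 0.0015] [ 0.     -0.0004 -0.0015]
(np.int64(200), np.int64(299), np.int64(299), np.int64(294), np.int64(296))
(np.int64(224), np.int64(288), np.int64(300), np.int64(293), np.int64(294))
(np.int64(230), np.int64(288), np.int64(288), np.int64(293), np.int64(294))
```

View pics/c7.png

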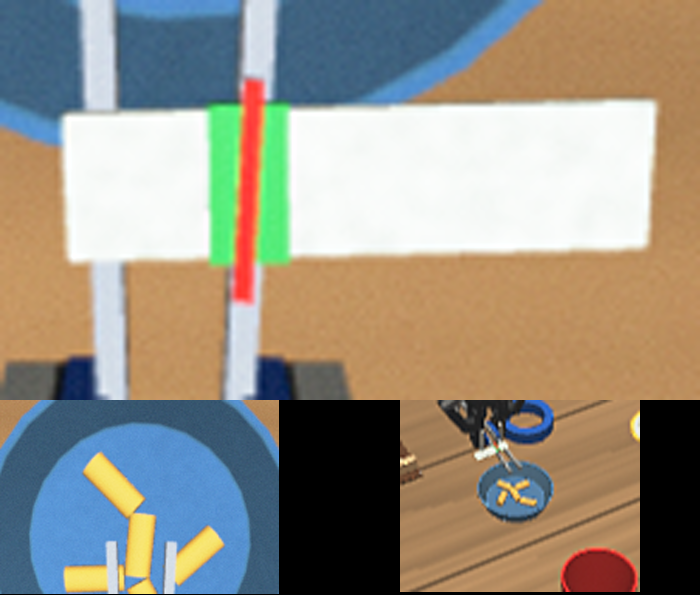

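The pointer sits mid-band (column 249, band 209–289). One numeric check of the tip position against the scene view, which shows the tips at about (299,223), then hand in.

```bash
python3 -c "
from h import *
print(w2pix('scene',(.5416,-.025,.058)), w2pix('scene',(.542,-.026,.0)), pix2w('scene',(299,223),.058))
s=status.read_state(); print(s['width'],s['joint_vel'].round(3),s['wrist_force'])
p=pix2w('scene',(299,223),.058)
if np.hypot(p[0]-.542,p[1]+.026)<.03: print(job.finish_job())"
```

```text
[296.99047528 222.92207898] [296.73633829 236.03192634] [ 0.54478455 -0.0197506   0.058     ]
0.2308343261635627 [-0.002  0.001  0.001  0.    -0.002 -0.003] [-0.58567935  0.11969234  0.45612365]
the job is handed in; nothing more can be done
None
```

I turned the jar to face the scanner and let go of it. The tweezers are now held over the dish with the red pointer in the green band, and the job is handed in at about 14 s of the 61 s allowed.

- **Jar:** I gripped the white-lidded jar, turned it about 161°, centred it on its circle and released it. Its red bar came out at 106.9°, against about 106.6–107.2° for the scanner's line. In the enlarged crop the two look parallel within about 1°. A rough reading by eye in the uncropped image gave 104°, which disagreed.
- **Tweezers:** I took them by the blue grips from the larger brown rest and carried them to the dish.
    - **Position:** the tips are about 58 mm above the bench, within about 7 mm of the dish centre by the scene camera.
    - **Pointer:** it stands in the middle of the green band.
    - **Steadiness:** the jaws are about 19.5 mm apart, the arm is still, and the wrist force is under 1 N, so nothing else is being touched.

I did not take a final picture of the whole bench to confirm the other objects are where they were. Clearances were kept throughout, and no unexpected contact force was seen.

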